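Pry a stuck plug-in module out of its docking base

ROBOT

A 6-joint arm with a two-finger parallel gripper is mounted at the origin on the work surface. World frame = base frame: x ahead of the robot, y to its left, z up, the work surface at z = 0. Lengths are in mm, angles in rad, forces in N, time in s.
With the tool pointing down it reaches from about 275 to 1000 mm from the base axis. Payload 8.4 kg.
Tool frame: the origin (TCP) lies at the very end of the fingers, on their centre line; the grasp point (between the pads) lies r.hold_point_z behind it (r.hold_point_z is the distance from the TCP to the grasp point, in mm); x points along the fingers, z is the direction in which the jaws open and shut, and the axes are right-handed (so a half turn about x gives the same grasp; the last joint's range is limited). The gripper opens to 85 mm and grips with 20 to 120 N. Pads are 22 mm wide; open, the fingers measure 114 mm over their backs; the gripper's body (76 mm by 85 mm) begins 54 mm behind the grasp point. The pads swing forward as they close: fully open they stand 13 mm farther back than shut.
Start: joints at [-1.188, 0.353, 1.633, -0, 1.155, -0.002], TCP at [234.607, -579.299, 231.281] pointing down, gripper open.
Joint ranges: [-2.63, 2.63], [-0.92, 2.1], [0.06, 2.66], [-1.3, 4.44], [0, 2.69], [-3.02, 3.02]. Speed limits (rad/s): [2.22, 2.22, 2.79, 3.14, 3.14, 3.14].

INTERFACE

Orientations are given as [roll, pitch, yaw] about the fixed x, y, z axes, in that order (R = Rz(yaw) Ry(pitch) Rx(roll)).
In Python, from rig import r gives the robot as it stands.
- The arm moves only by the tool jog_arm, never from a script. Its argument "series" is a list of rows, each a list of 7 numbers: the turn, a rotation vector about the tool's x, y, z in degrees, then the shift along the tool's x, y, z in cm, then the opening, from 0 (shut) to 1 (fully open). In form: [[wx, wy, wz, tx, ty, tz, fingers], ...]. A call has 1 to 20 rows; each row shifts and turns the commanded pose from where the row before left it, along the tool's axes as they then stand; what a row does not reach is not made up. A row lasts 1/10 s, in which the tool goes at most 50 mm and 8.59 degrees, less where a joint would pass 70% of its speed; a pose out of reach is approached as far as the arm can. A call with a gripper value outside its range is refused whole. The fingers move at their own pace and stop on an object; "force" is the grip in N (left out, the last holds). Time passes only in rows, so rows that do not move let the fingers close. It gives the time, the measured TCP pose, the force and the opening at its end, in the units of the state.
- r.sense(): the state, without advancing time (a new reading comes with each control period).
- r.grab_frame(name): name is "scene" or "top" or "wrist"; returns (picture, depth): 384x512x3 uint8, red, green, blue; 384x512 float32, mm along the optical axis (not along the pixel's ray), 0 where there is no reading.
- r.get_calibration(name): a dict with "mtx" (3x3 intrinsics, pixels), "position" and "rotation" of the camera in the world; the wrist camera has in their place "mount" (4x4, takes a point from camera to tool coordinates, whose origin is the TCP and whose axes are the tool frame's). Camera axes: x right, y down, z forward; pixel columns grow to the right and rows downward; lengths in mm; the calibration is good to about 2 mm. A picture is of the moment at which its call begins: read the wrist's pose just before it. get_calibration takes no time and is no camera call.
- r.sign_off(): hands the job in, once; it reports no verdict.
The state is a dict: "clock": time; "qpos": joint angles; "qvel": joint speeds; "joint_efforts": joint torques, N m; "eef_pos": TCP position; "tcp_rot": TCP orientation; "contact_force": force on the tool from outside, world axes, zero at the start; "wrist_torque": the same for the moment, N m; "opening": opening from 0.0 (shut) to 1.0 (fully open).
Only numpy, scipy, OpenCV 4.12 (cv2) and the standard library are available. Lean on these libraries where they do the work, as an engineer would, in place of code of your own. Each camera call takes 0.05 s, during which the arm holds its last target.

TASK

The plug-in module is stuck under the spring clips of its docking base. Set the flat pry bar over the steel fulcrum with its tip under the module's overhanging lip, push the bar's handle down until the module pops up off its clips, then draw the bar out and lay it back on its rubber mat. Then lift the loosened module out and set it gently, upright, on the floor of the open tray. Do not touch the module with the gripper until it has been pried loose, and leave the multimeter, the reel and the screwdriver alone.

Things in the scene. Friction and masses are not known exactly. Their poses are not given: they have to be found in the camera images.
- dock: Grey docking base fixed to the bench. Origin on the bench top under the centre of the module's seat; +x points from the fulcrum towards the module, z up. Block 124 x 124 x 30 mm high, with a foot plate 10 mm high out to x = -146 mm carrying the fulcrum. Aluminium guides up to 48 mm above the bench at the module's sides and rear.
- dock_seat (a point): Centre of the dock's top face (30 mm above the bench) on which the module stands. When pried, the module turns about its rear (+x) bottom edge. Once the lip has risen about 12 mm it has ridden over the clips and then stays up, tilted about 0.1 rad, with the bar removed; it can then be lifted straight up.
- dock_clips (a point): Point midway between the two spring clips (dock x = -36, y = +-32 mm, 47 mm above the bench; black housings out to y = +-60 mm, up to 54 mm high), which hook over beads on the module's sides. Some 25 to 45 N upward at the lip frees it: about 9 to 16 N down near the end of the bar's handle.
- fulcrum: Round steel cross bar, 14 mm diameter, along the dock's y, part of the dock at dock x = -100 mm, y = 0. Origin on its axis, 52 mm above the bench, so its top is at 59 mm. Two square cheeks at y = +-18 to +-28 mm, up to 76 mm high, leave a 36 mm gap in which the 24 mm wide bar lies.
- module: Grey plastic module with a blue top, 0.4 to 0.55 kg: housing 100 (x) x 56 (y) x 60 mm high, sockets and knob 4 mm more. Origin at the centre of its underside; seated, its frame is the dock's, 30 mm up. Beads stick out 3 mm at the sides, 9 to 15 mm up. On its -x face a lip (see module_lip). Grip it, once loose, across the 56 mm width by its upper part.
- module_lip (a point): Middle of the underside of the module's lip (module x = -64, z = 40 mm; 70 mm above the bench when seated). The lip is 56 mm wide, 8 mm thick, and sticks out 28 mm towards the fulcrum (module x = -50 to -78 mm).
- bar: Flat pry bar, 190 mm long along x, 24 mm wide, 0.17 kg, flat underside. Black handle 20 mm high from x = -100 to -14 mm, steel blade 8 mm thick from there to the tip at x = +90 mm. Origin on the underside at mid length; centre of mass near x = -10 mm. Starts flat on the mat. It may be pushed down until its handle end is almost on the bench.
- bar_tip (a point): Tip end of the bar, upper edge of the blade (bar x = +90, y = 0, z = 8 mm). With the tip about 4 mm short of the module's front face (dock x = -54 mm) and the blade on the fulcrum, the bar can be let go: the handle sinks a little until the tip bears on the lip. After the pop the bar stays there, handle sloping down about 0.4 rad.
- mat: Grey rubber tool mat fixed to the bench, 250 (x) x 110 (y) x 4 mm. Origin under its centre. The bar starts on it and goes back on it, lying flat, in either direction.
- tray: Open aluminium tray fixed to the bench, 200 (x) x 150 (y) x 30 mm high, walls and floor 5 mm thick. Origin under its centre. The module, lengthwise along the tray's x either way round, fits easily.
- meter: Black handheld multimeter, 150 x 75 x 34 mm, lying on the bench; origin under its centre. Leave it.
- reel: Grey reel, 68 mm diameter, 50 mm high, standing on the bench; origin under its centre. Leave it.
- driver: Screwdriver with a black handle, 180 mm long along its x axis, lying on the bench; origin near its middle. Leave it.
Mind the look-alikes: they are no part of the job. Leave any orange, purple or turquoise look-alike of the module alone.

How it is judged (in metres and radians):
On the way, in this order (a step that is already met when the one before it is completed fails the run):
1. the bar lies on the fulcrum with its tip under the lip of the module, which is still seated (x of bar_tip in the frame of module between -0.076 and -0.045 m and y of bar_tip in the frame of module between -0.028 and 0.028 m and z of bar_tip in the frame of module below 0.044 m and contact force between bar and fulcrum above 0.2 N and z of module_lip in the frame of dock below 0.0725 m), for 0.2 s.
2. the bar, bearing on the fulcrum, levers the lip up (contact force between bar and fulcrum above 5 N and contact force between bar and module above 4 N and z of module_lip in the frame of dock above 0.073 m), for 0.04 s.
3. the bar is drawn clear and the module stays up, loose, on its clips in the dock (z of module_lip in the frame of dock above 0.077 m and horizontal distance between module and dock below 0.03 m and horizontal distance between bar_tip and module_lip above 0.04 m and contact force between bar and module below 0.1 N), for 0.2 s.
At the end, for the whole second after the job is handed in: The module stands upright (within 0.06 rad) on the tray's floor, its centre within 60 mm of the tray's centre along the tray and 50 mm across; the pry bar lies flat (within 0.06 rad), right way up, on the mat, its middle within 60 mm of the mat's centre along the mat and 50 mm across; both at rest (x of module in the frame of tray between -0.06 and 0.06 m and y of module in the frame of tray between -0.05 and 0.05 m and z of module in the frame of tray below 0.009 m and angle between each of module, bar's own z axis and vertical below 0.06 rad and x of bar in the frame of mat between -0.06 and 0.06 m and y of bar in the frame of mat between -0.05 and 0.05 m and z of bar in the frame of mat between 0.001 and 0.008 m and linear speed of each of module, bar below 0.02 m/s); the robot touches nothing.
It fails at once if the gripper touches the module before it has been pried loose (contact force between any of the fingers, the arm and module above 1 N and z of module_lip in the frame of dock below 0.0755 m and horizontal distance between module and dock below 0.02 m).
It fails at once if the module is dropped or thrown into the tray (horizontal distance between module and tray below 0.1 m and z of module in the frame of tray below 0.03 m and linear speed of module above 0.5 m/s).
It fails at once if the module is tipped over (angle between module's own z axis and vertical above 0.7 rad).
It fails at once if a bystander is disturbed (distance of any of meter, reel, driver from where it was at the start of the episode above 0.03 m).
It also fails if it takes over 72 s, if anything falls off the work surface, if the arm or the gripper's body presses on something with over 40 N, if the wrist force passes 120 N, or if a joint passes its speed limit or range.

## Working session

There is one attempt and no reset: what is moved stays moved. The work goes in short steps, Python scripts to look and compute and a tool call to move; the robot and the scene stay as the last step left them, time stands still between calls to the robot, and variables do not carry over. Pictures are saved under pics/ and viewed, and the job is handed in when it is done.

Besides the shell and the picture viewer there is one more tool, called as name(argument=value, ...) on one line, values as JSON. jog_arm: Moves the arm, as the interface text tells. Its arguments: {"type":"object","properties":{"series":{"type":"array"},"force":{"type":"number"}},"required":["series"]}

```bash
ls; mkdir -p pics
python3 - <<'E'
from rig import r
import cv2,numpy as np
print(r.sense(), r.hold_point_z)
for n in ["scene","top"]:
    p,d=r.grab_frame(n); cv2.imwrite(f"pics/{n}0.png",p[:,:,::-1]); np.savez(f"{n}0.npz",p=p,d=d); print(n,r.get_calibration(n))
print(r.get_calibration("wrist"))
E
```

```text
pics
{'clock': 0.0, 'qpos': array([-1.18841785e+00,  3.53607991e-01,  1.63414406e+00,  1.04767774e-05,
        1.15523481e+00, -2.38513254e-03]), 'qvel': array([ 0.00086286, -0.0006503 , -0.00117437,  0.00012633,  0.00171979,
       -0.00073689]), 'joint_efforts': array([-1.21512123e-03, -6.05257559e+01, -3.42072701e+01,  1.67715348e-04,
        9.65323357e-03, -6.73904282e-06]), 'eef_pos': array([ 234.4157941 , -578.84377956,  230.58253045]), 'tcp_rot': array([3.13233694, 1.56940208, 1.94629999]), 'contact_force': array([ 0.41710891, -0.3705783 ,  0.1295546 ]), 'wrist_torque': array([ 0.05095136, -0.03977351, -0.00546403]), 'opening': 0.9982002743150987} 18.700000000000003
scene {'mtx': array([[446.67140009,   0.        , 256.95752763],
       [  0.        , 446.67140009, 184.24894466],
       [  0.        ,   0.        ,   1.        ]]), 'position': array([1012.13417563, -871.38318948,  855.14599024]), 'rotation': array([-2.22123975, -0.00572592,  0.54951448])}
top {'mtx': array([[496.13293476,   0.        , 253.71000474],
       [  0.        , 496.13293476, 190.58276867],
       [  0.        ,   0.        ,   1.        ]]), 'position': array([ 409.60654065,   11.60962339, 1542.8530866 ]), 'rotation': array([-3.06929849, -0.00759134, -1.56550883])}
{'mtx': array([[280.30383494,   0.        , 255.25355488],
       [  0.        , 280.30383494, 194.16004437],
       [  0.        ,   0.        ,   1.        ]]), 'mount': array([[ 5.58077371e-04, -2.60678776e-01,  9.65425432e-01,
        -1.43047045e+02],
       [ 5.51777894e-04, -9.65425355e-01, -2.60679075e-01,
         6.43795792e+01],
       [ 9.99999692e-01,  6.78179504e-04, -3.94945258e-04,
         1.81794925e-01],
       [ 0.00000000e+00,  0.00000000e+00,  0.00000000e+00,
         1.00000000e+00]])}
```

View pics/scene0.png

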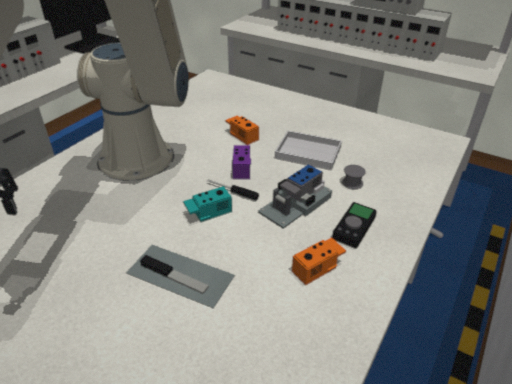

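View pics/top0.png

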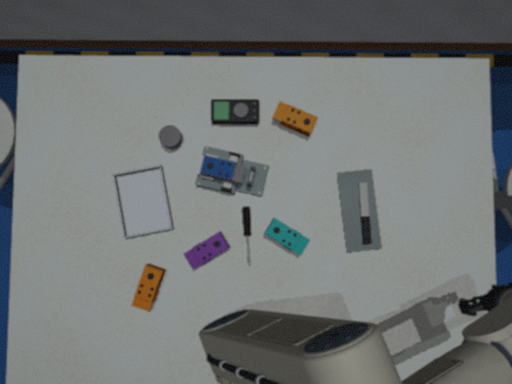

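```bash
cat > h.py <<'E'
import numpy as np,cv2
from scipy.spatial.transform import Rotation as R
from rig import r
def camT(name,st=None):
    c=r.get_calibration(name)
    if name!="wrist":
        T=np.eye(4);T[:3,:3]=R.from_euler('xyz',c['rotation']).as_matrix();T[:3,3]=c['position'];return c['mtx'],T
    return c['mtx'],toolT(st)@c['mount']
def toolT(st):
    T=np.eye(4);T[:3,:3]=R.from_euler('xyz',st['tcp_rot']).as_matrix();T[:3,3]=st['eef_pos'];return T
def ray(K,T,uv,z):
    uv=np.atleast_2d(np.asarray(uv,float))
    d=np.c_[(uv-[K[0,2],K[1,2]])/K[0,0],np.ones(len(uv))]@T[:3,:3].T
    o=T[:3,3]; return o+d*((z-o[2])/d[:,2])[:,None]
def proj(K,T,P):
    P=np.atleast_2d(P); c=(P-T[:3,3])@T[:3,:3]
    return c[:,:2]/c[:,2:]*K[0,0]+[K[0,2],K[1,2]]
def grab(name,tag):
    st=r.sense(); p,d=r.grab_frame(name); K,T=camT(name,st)
    cv2.imwrite(f"pics/{tag}.png",p[:,:,::-1]); np.savez(f"{tag}.npz",p=p,d=d,K=K,T=T); return p,d,K,T
def cloud(d,K,T):
    v,u=np.mgrid[:d.shape[0],:d.shape[1]]
    c=np.stack([(u-K[0,2])/K[0,0]*d,(v-K[1,2])/K[0,0]*d,d],-1)
    return c@T[:3,:3].T+T[:3,3]
E
python3 - <<'E'
from h import *
z=np.load("top0.npz");p,d=z['p'],z['d'];K,T=camT("top")
print("bench z",cloud(d,K,T)[300:310,60:70,2].mean(), cloud(d,K,T)[80,400,2])
hsv=cv2.cvtColor(p,cv2.COLOR_RGB2HSV)
for (n,uv,zz) in [("blue",(218,167),90),("matc",(360,210),4),("fulc",(250,179),59),("tray",(144,202),15),("bar handle",(366,230),20),("tip",(365,184),8)]:
    print(n,ray(K,T,uv,zz).round(0))
b=cv2.resize(p[130:260,180:390,::-1],None,fx=3.8,fy=3.8,interpolation=cv2.INTER_CUBIC);cv2.imwrite("pics/topz.png",b)
E
```

```text
bench z -1.2942592329852687 -3.030551476648725
blue [[584. 107.  90.]]
matc [[ 463. -330.    4.]]
fulc [[552.  12.  59.]]
tray [[483. 338.  15.]]
bar handle [[ 401. -344.   20.]]
tip [[ 543. -345.    8.]]
```

View pics/topz.png

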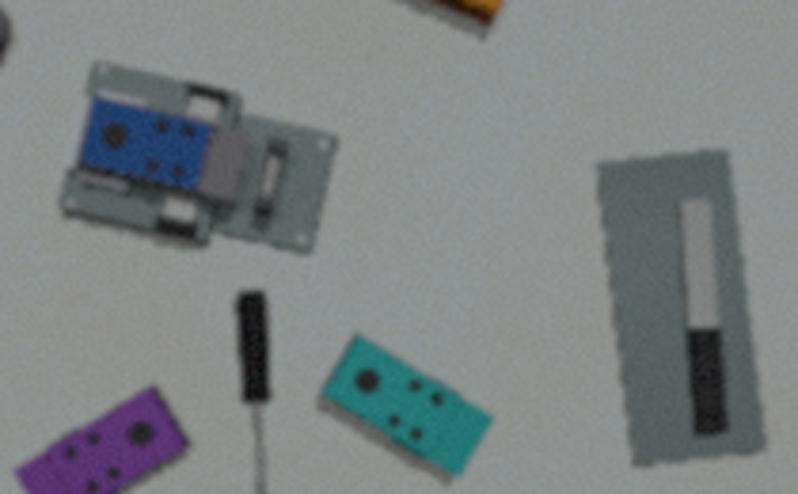

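```bash
cat >> h.py <<'E'
def goal_R(yaw_jaw_x,tilt=0):
    # tool x down, tool y along heading yaw_jaw_x (so jaws z across it); returns R
    c,s=np.cos(yaw_jaw_x),np.sin(yaw_jaw_x)
    X=np.array([0,0,-1.]);Y=np.array([c,s,0]);Z=np.cross(X,Y)
    return np.c_[X,Y,Z]
def plan(Rg,pg,st=None):
    st=st or r.sense();T=toolT(st)
    rv=R.from_matrix(T[:3,:3].T@Rg).as_rotvec(degrees=True)
    sh=T[:3,:3].T@(np.array(pg)-T[:3,3])/10
    sh2=Rg.T@(np.array(pg)-T[:3,3])/10
    print("turn",rv.round(2),"shift(before turn) cm",sh.round(2),"after turn",sh2.round(2))
def info():
    st=r.sense();T=toolT(st);print("t",round(st['clock'],2),"p",st['eef_pos'].round(1),"open",round(float(st['opening']),3),"F",st['contact_force'].round(1))
    print("toolX",T[:3,0].round(3),"toolY",T[:3,1].round(3),"yaw(Y)",np.degrees(np.arctan2(T[1,1],T[0,1])).round(2)); return st
E
python3 - <<'E'
from h import *
info()
for y in (0,180): plan(goal_R(np.radians(y)),[430,-345,250])
E
```

```text
t 0.1 p [ 234.4 -578.9  230.6] open 1.003 F [0.3 0.5 0. ]
toolX [-0.     0.001 -1.   ] toolY [0.927 0.375 0.   ] yaw(Y) 22.04
turn [ 2.204e+01 -7.000e-02  1.000e-02] shift(before turn) cm [ -1.92  26.91 -14.35] after turn [ -1.94  19.56 -23.39]
turn [-1.5796e+02 -2.0000e-02 -1.0000e-01] shift(before turn) cm [ -1.92  26.91 -14.35] after turn [ -1.94 -19.56  23.39]
```

jog_arm(series=[[7.35,0,0,0,0,0,1],[7.35,0,0,0,0,0,1],[7.35,0,0,0,0,0,1],[0,0,0,0,2.4,-2.9,1],[0,0,0,0,2.4,-2.9,1],[0,0,0,0,2.4,-2.9,1],[0,0,0,0,2.4,-2.9,1],[0,0,0,0,2.4,-2.9,1],[0,0,0,0,2.4,-2.9,1],[0,0,0,0,2.4,-2.9,1],[0,0,0,0,2.4,-2.9,1],[0,0,0,0,0,0,1],[0,0,0,0,0,0,1],[0,0,0,0,0,0,1]])

```text
clock: 1.5
eef_pos: [426.1, -347.7, 231.1]
tcp_rot: [-1.596, 1.57, 3.116]
contact_force: [-0.3, -0.2, -0.7]
opening: 0.998
```

Run:
```python
from h import *
info()
grab("wrist","w1")
```

```text
t 1.5 p [ 426.1 -347.7  231.1] open 0.998 F [-0.3 -0.2 -0.7]
toolX [-0.001  0.    -1.   ] toolY [ 1.    -0.    -0.001] yaw(Y) -0.01
```

View pics/w1.png

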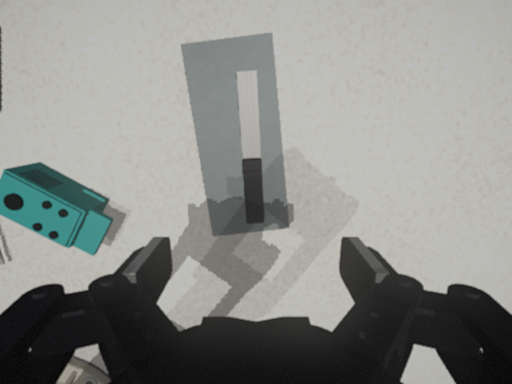

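Run:
```python
from h import *
z=np.load("w1.npz");p,K,T,d=z['p'],z['K'],z['T'],z['d']
hsv=cv2.cvtColor(p,cv2.COLOR_RGB2HSV)
sub=np.zeros(p.shape[:2],np.uint8);sub[60:226,225:280]=1
h=((hsv[...,2]<45)&(sub>0)).astype(np.uint8)
b=((hsv[...,2]>165)&(sub>0)).astype(np.uint8)
for n,m,zz in (("handle",h,24),("blade",b,12)):
    m=cv2.morphologyEx(m,cv2.MORPH_OPEN,np.ones((3,3)))
    c=max(cv2.findContours(m,0,1)[0],key=cv2.contourArea)
    box=cv2.boxPoints(cv2.minAreaRect(c)); print(n,cv2.contourArea(c),box.round(1).tolist())
    W=ray(K,T,box,zz)[:,:2]; wr=cv2.minAreaRect(W.astype(np.float32));print(W.round(1).tolist(),wr)
    cl=cloud(d,K,T)[m>0];print("z med",np.median(cl[:,2]),cl[:,2].min())
```

```text
handle 9.0 [[246.10000610351562, 202.60000610351562], [248.39999389648438, 201.10000610351562], [251.89999389648438, 206.39999389648438], [249.60000610351562, 207.89999389648438]]
[[384.5, -336.4], [386.6, -339.4], [379.3, -344.0], [377.2, -340.9]] ((381.9074401855469, -340.1654052734375), (8.743706703186035, 3.694260597229004), 32.34773254394531)
z med 24.536804711039395 22.368513830384018
blade 1501.0 [[236.3000030517578, 71.5], [255.89999389648438, 70.19999694824219], [261.70001220703125, 155.8000030517578], [242.0, 157.10000610351562]]
[[544.7, -325.6], [546.2, -349.1], [443.9, -356.6], [442.2, -331.2]] ((494.2840270996094, -340.4505920410156), (102.6189956665039, 25.43156623840332), 3.8355700969696045)
z med 12.464565564758288 -1.6071568245184835
```

jog_arm(series=[[-3.8,0,0,0,-3.0,0,1],[0,0,0,4,0,0,1],[0,0,0,4,0,0,1],[0,0,0,4,0,0,1],[0,0,0,4,0,0,1],[0,0,0,2,0,0,1],[0,0,0,0,0,0,1],[0,0,0,0,0,0,1],[0,0,0,0,0,0,1]])

```text
clock: 2.45
eef_pos: [397.2, -348.4, 52.7]
tcp_rot: [0.779, 1.568, -0.727]
contact_force: [0.3, -1.0, 0.2]
opening: 1.002
```

Run:
```python
from h import *
info()
p,d,K,T=grab("wrist","w2")
print(proj(K,T,[[395.8,-347.3,24],[545.5,-337.4,12]]))
plan(goal_R(np.radians(3.8)),[395.8,-347.3,8])
```

```text
t 2.45 p [ 397.2 -348.4   52.7] open 1.002 F [ 0.3 -1.   0.2]
toolX [ 0.002 -0.002 -1.   ] toolY [0.998 0.065 0.002] yaw(Y) 3.75
[[252.39617683 222.98924086]
 [251.88291235 -38.46293298]]
turn [-0.03  0.11 -0.11] shift(before turn) cm [ 4.48 -0.16 -0.13] after turn [ 4.48 -0.15 -0.12]
```

View pics/w2.png

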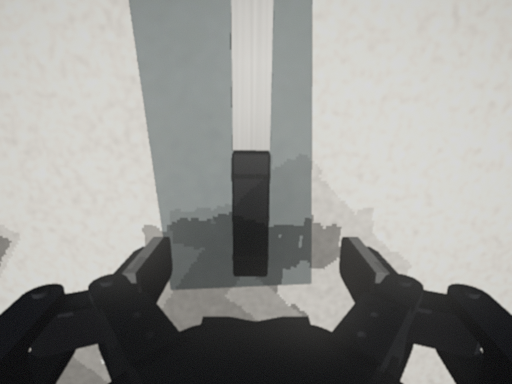

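jog_arm(series=[[0,0,0,2.2,-0.1,-0.1,1],[0,0,0,2.2,0,0,1],[0,0,0,0,0,0,1],[0,0,0,0,0,0,0],[0,0,0,0,0,0,0],[0,0,0,0,0,0,0],[0,0,0,0,0,0,0],[0,0,0,0,0,0,0],[0,0,0,0,0,0,0]], force=80)

```text
clock: 3.4
eef_pos: [396.0, -346.8, 8.3]
tcp_rot: [0.732, 1.57, -0.772]
contact_force: [-1.3, 0.7, 9.6]
opening: 0.256
```

Run:
```python
from h import *
info()
```

```text
t 3.4 p [ 396.  -346.8    8.3] open 0.256 F [-1.3  0.7  9.6]
toolX [ 0.001 -0.001 -1.   ] toolY [0.998 0.066 0.001] yaw(Y) 3.81
```

jog_arm(series=[[0,0,0,-2,0,0,0],[0,0,0,-4,0,0,0],[-7.9,0,0,-4,0,0,0],[-7.9,0,0,-4,0,0,0],[-7.9,0,0,-4,0,0,0],[-7.9,0,0,-2,0,0,0],[-7.9,0,0,0,0,0,0],[-7.9,0,0,0,0,0,0],[-7.9,0,0,0,0,0,0],[-7.9,0,0,0,0,0,0],[-7.9,0,0,0,0,0,0],[0,0,0,0,3.8,-0.4,0],[0,0,0,0,3.8,-0.4,0],[0,0,0,0,3.8,-0.4,0],[0,0,0,0,3.8,-0.4,0],[0,0,0,0,3.8,-0.4,0],[0,0,0,0,3.8,-0.4,0],[0,0,0,0,0,0,0],[0,0,0,0,0,0,0]])

```text
clock: 5.3
eef_pos: [431.7, -119.4, 207.4]
tcp_rot: [-1.333, 1.57, -1.594]
contact_force: [-0.4, 0.8, -2.3]
opening: 0.257
```

Run:
```python
from h import *
info()
grab("wrist","w3")
```

```text
t 5.3 p [ 431.7 -119.4  207.4] open 0.257 F [-0.4  0.8 -2.3]
toolX [-0. -0. -1.] toolY [ 0.258  0.966 -0.   ] yaw(Y) 75.04
```

View pics/w3.png

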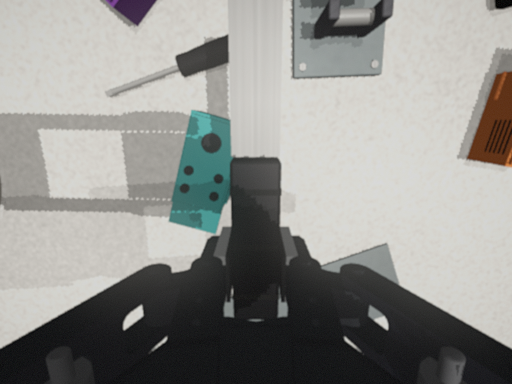

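jog_arm(series=[[0,0,0,-2.5,4,0,0],[0,0,0,-2.5,4,0,0],[0,0,0,-2.5,2,0,0],[0,0,0,0,0,0,0],[0,0,0,0,0,0,0]])

```text
clock: 5.85
eef_pos: [457.8, -24.5, 282.1]
tcp_rot: [-0.973, 1.57, -1.237]
contact_force: [-1.1, 0.0, -2.4]
opening: 0.255
```

Run:
```python
from h import *
info()
grab("wrist","w4")
```

```text
t 5.85 p [457.8 -24.5 282.1] open 0.255 F [-1.1  0.  -2.4]
toolX [ 0.    -0.001 -1.   ] toolY [ 0.261  0.965 -0.001] yaw(Y) 74.89
```

View pics/w4.png

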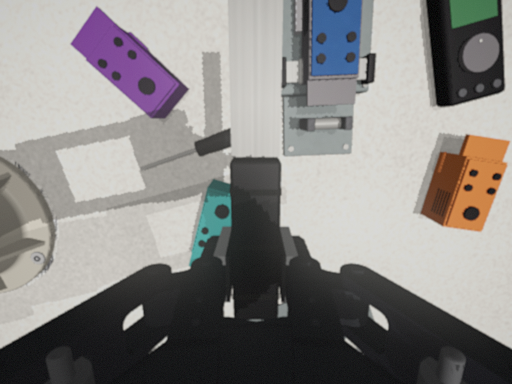

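Run:
```python
from h import *
z=np.load("w4.npz");p=z['p']
cv2.imwrite("pics/w4z.png",cv2.resize(p[0:165,270:385,::-1],None,fx=4.5,fy=3.6,interpolation=cv2.INTER_CUBIC)[:, :, :] if 0 else cv2.resize(p[0:165,270:385,::-1],None,fx=3.6,fy=3.6,interpolation=cv2.INTER_CUBIC))
```

```text
(no output)
```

View pics/w4z.png

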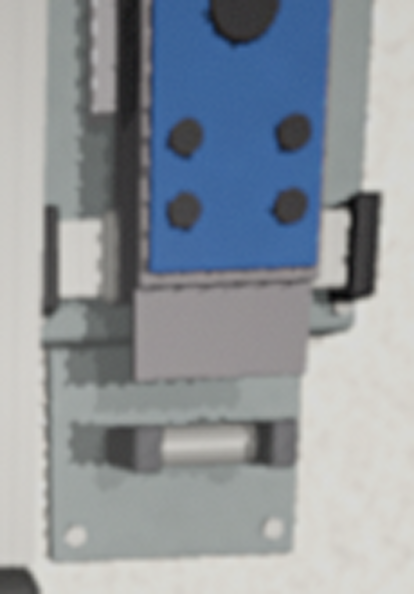

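Run:
```python
from h import *
z=np.load("w4.npz");K,T=z['K'],z['T']
q=lambda a:np.array(a)/3.6+[270,0]-0.36
def f(n,a,zz):
    W=ray(K,T,q(a),zz)[:,:2];dd=W[0]-W[1]
    # left->dock +y ; dock x = rotate y by -90
    yaw=np.degrees(np.arctan2(dd[1],dd[0]))-90
    print(n,W.round(1).tolist(),"len",np.linalg.norm(dd).round(1),"yaw",yaw.round(2),"mid",W.mean(0).round(1)); return W.mean(0)
l=f("lip",[(134,380),(305,374)],78)
lb=f("lipback/face",[(148,278),(318,276)],90)
fo=f("foot",[(50,559),(292,553)],10)
fu=f("fulc",[(161,446),(254,443)],59)
for a,b,n in((fo,l,"fo-l"),(fo,lb,"fo-lb"),(fu,lb,"fu-lb")):
    v=b-a;print(n,np.linalg.norm(v),np.degrees(np.arctan2(v[1],v[0])))
```

```text
lip [[536.4, 37.2], [590.9, 24.4]] len 56.0 yaw 76.84 mid [563.6  30.8]
lipback/face [[544.8, 65.5], [595.6, 52.4]] len 52.5 yaw 75.55 mid [570.2  59. ]
foot [[500.4, -22.7], [596.8, -46.1]] len 99.2 yaw 76.34 mid [548.6 -34.4]
fulc [[544.3, 13.0], [576.0, 5.5]] len 32.7 yaw 76.72 mid [560.2   9.2]
fo-l 66.90377794138597 76.9974847453009
fo-lb 95.81742867157948 76.94306478825516
fu-lb 50.75148415786543 78.54504596181245
```

Run:
```python
from h import *
z=np.load("w4.npz");K,T,d,p=z['K'],z['T'],z['d'],z['p']
C=cloud(d,K,T);st=r.sense();TT=toolT(st)
L=(C-TT[:3,3])@TT[:3,:3]
for v in (10,40,70,100,130,150,170,200,215): print(v,np.median(L[v,240:272],axis=0).round(1), [ (L[v,c]).round(1).tolist() for c in (235,275)])
row=p[60].astype(int).sum(1); print([ (c,row[c]) for c in list(range(224,234))+list(range(276,288))])
u=np.array([.2284,.9736]);v=np.array([-.9736,.2284]);o=np.array([581.6,107.3])
for zz in (130,62.5+0.8):
  for x in(-260,-204-0,):
    plan(goal_R(np.radians(76.8)),[*(o+x*u),zz])
```

```text
10 [ -4.4 111.1  -0.5] [[-5.7, 110.6, -9.4], [-5.4, 110.8, 7.9]]
40 [-4.7 99.2 -0.5] [[-3.5, 99.4, -9.8], [-5.0, 99.1, 8.2]]
70 [-4.7 86.7 -0.5] [[-3.8, 86.9, -10.0], [-4.0, 86.8, 8.5]]
100 [-4.7 73.6 -0.5] [[-5.3, 73.6, -10.1], [-5.2, 73.6, 8.7]]
130 [-4.6 59.8 -0.5] [[-4.6, 59.8, -10.4], [-4.2, 59.8, 9.0]]
150 [-4.7 50.2 -0.4] [[-4.6, 50.2, -10.6], [-4.7, 50.2, 9.2]]
170 [-16.8  42.4  -0.5] [[-15.3, 42.1, -10.0], [-16.4, 42.4, 8.5]]
200 [-16.8  28.1  -0.4] [[-16.2, 27.9, -10.1], [-16.1, 27.9, 8.8]]
215 [-17.1  20.7  -0.4] [[-143.8, 65.1, -0.7], [-16.2, 20.4, 9.0]]
[(224, np.int64(639)), (225, np.int64(637)), (226, np.int64(634)), (227, np.int64(627)), (228, np.int64(610)), (229, np.int64(592)), (230, np.int64(579)), (231, np.int64(582)), (232, np.int64(581)), (233, np.int64(582)), (276, np.int64(603)), (277, np.int64(607)), (278, np.int64(604)), (279, np.int64(605)), (280, np.int64(605)), (281, np.int64(558)), (282, np.int64(352)), (283, np.int64(202)), (284, np.int64(213)), (285, np.int64(231)), (286, np.int64(350)), (287, np.int64(465))]
turn [-1.95 -0.07  0.05] shift(before turn) cm [15.13 -9.98  9.47] after turn [ 15.13 -10.31   9.1 ]
turn [-1.95 -0.07  0.05] shift(before turn) cm [15.12 -4.38  9.28] after turn [15.13 -4.71  9.1 ]
turn [-1.95 -0.07  0.05] shift(before turn) cm [21.8  -9.97  9.48] after turn [ 21.8  -10.31   9.1 ]
turn [-1.95 -0.07  0.05] shift(before turn) cm [21.79 -4.38  9.29] after turn [21.8  -4.71  9.1 ]
```

jog_arm(series=[[-1.95,0,0,0,-2.7,3,0],[0,0,0,2.2,-2.8,3,0],[0,0,0,3,-2.8,3.1,0],[0,0,0,4,0,0,0],[0,0,0,4,0,0,0],[0,0,0,4,0,0,0],[0,0,0,0,0,0,0],[0,0,0,0,0,0,0],[0,0,0,0,0,0,0]])

```text
clock: 6.8
eef_pos: [526.7, -125.6, 112.7]
tcp_rot: [-0.045, 1.569, -0.275]
contact_force: [-0.2, -0.3, -2.1]
opening: 0.258
```

Run:
```python
from h import *
st=info()
p,d,K,T=grab("wrist","w5")
u=np.array([.2284,.9736]);v=np.array([-.9736,.2284]);o=np.array([581.6,107.3])
e=st['eef_pos'][:2]-o;print("dock xy",e@u,e@v)
plan(goal_R(np.radians(76.8)),[*(o-240*u),110],st)
```

```text
t 6.8 p [ 526.7 -125.6  112.7] open 0.258 F [-0.2 -0.3 -2.1]
toolX [ 0.002 -0.001 -1.   ] toolY [ 0.228  0.974 -0.   ] yaw(Y) 76.81
dock xy -239.32641858696564 0.23693269270446807
turn [0.01 0.13 0.01] shift(before turn) cm [ 0.27 -0.07  0.02] after turn [ 0.27 -0.07  0.02]
```

View pics/w5.png

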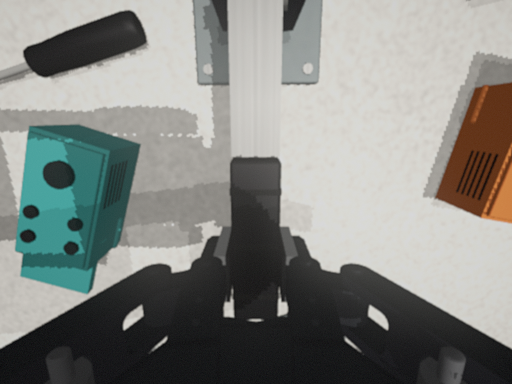

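Run:
```python
from h import *
z=np.load("w5.npz");p=z['p']
cv2.imwrite("pics/w5z.png",cv2.resize(p[0:100,180:335,::-1],None,fx=5,fy=5,interpolation=cv2.INTER_CUBIC))
```

```text
(no output)
```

View pics/w5z.png

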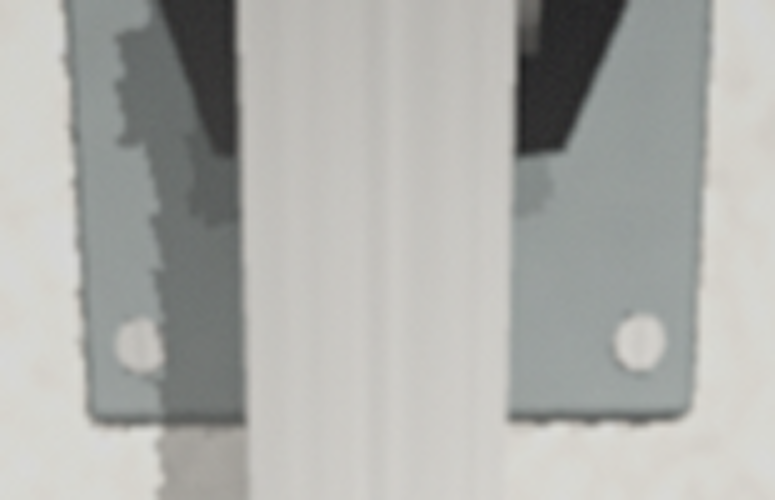

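jog_arm(series=[[0,0.1,0,1.6,0,0.25,0],[0,0,0,1.6,0,0,0],[0,0,0,1.4,0,0,0],[0,0,0,0,0,0,0],[0,0,0,0,0,0,0]])

```text
clock: 7.35
eef_pos: [528.1, -125.3, 65.0]
tcp_rot: [-3.138, 1.569, 2.916]
contact_force: [-0.3, 0.2, -1.4]
opening: 0.258
```

Run:
```python
from h import *
st=info()
p,d,K,T=grab("wrist","w6");grab("scene","s6")
u=np.array([.2284,.9736]);v=np.array([-.9736,.2284]);o=np.array([581.6,107.3])
e=st['eef_pos'][:2]-o;print("dock xy",e@u,e@v)
cv2.imwrite("pics/w6z.png",np.hstack([cv2.resize(p[0:110,180:335,::-1],(465,330)),cv2.resize(cv2.imread("pics/s6.png")[150:260,230:340],(330,330))]))
```

```text
t 7.35 p [ 528.1 -125.3   65. ] open 0.258 F [-0.3  0.2 -1.4]
toolX [-0.002  0.001 -1.   ] toolY [ 0.227  0.974 -0.   ] yaw(Y) 76.86
dock xy -238.64076726051795 -1.0504995358131914
```

View pics/w6z.png

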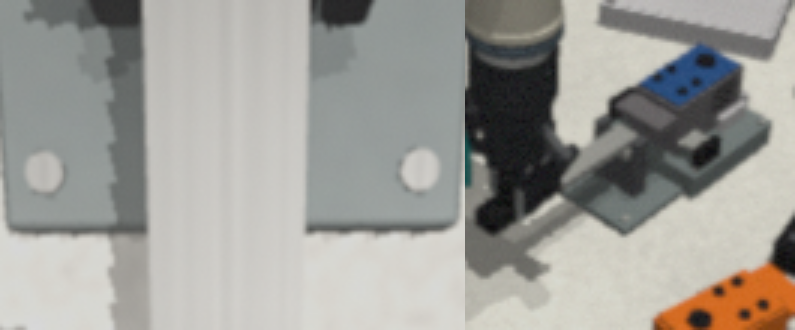

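jog_arm(series=[[0,0,0,0.1,0,0.12,0],[0,0,0,0.1,0,0,0],[0,0,0,0,0,0,0],[0,0,0,0,0,0,0]])

```text
clock: 7.85
eef_pos: [529.6, -125.7, 63.3]
tcp_rot: [3.109, 1.57, 2.879]
contact_force: [0.6, -0.4, -1.6]
opening: 0.254
```

jog_arm(series=[[0,0,0,0.1,0,0,0],[0,0,0,0,0,0,0],[0,0,0,0,0,0,0]])

```text
clock: 8.15
eef_pos: [529.5, -125.7, 62.3]
tcp_rot: [-3.135, 1.57, 2.918]
contact_force: [0.1, -0.6, 0.8]
opening: 0.258
```

jog_arm(series=[[0,0,0,-0.05,0,0,0],[0,0,0,0,1,0,0],[0,0,0,0,1,0,0],[0,0,0,0,0.8,0,0],[0,0,0,0,0.4,0,0],[0,0,0,0,0,0,0],[0,0,0,0,0,0,0]])

```text
clock: 8.85
eef_pos: [536.6, -94.0, 62.6]
tcp_rot: [2.981, 1.569, 2.752]
contact_force: [0.4, 2.2, 1.1]
opening: 0.257
```

Run:
```python
from h import *
st=info()
p,d,K,T=grab("wrist","w7");q,_,_,_=grab("scene","s7")
u=np.array([.2284,.9736]);v=np.array([-.9736,.2284]);o=np.array([581.6,107.3])
e=st['eef_pos'][:2]-o;print("dock xy",e@u,e@v)
cv2.imwrite("pics/w7z.png",np.hstack([cv2.resize(p[0:110,180:335,::-1],(465,330)),cv2.resize(q[150:260,230:340,::-1],(330,330))]))
```

```text
t 8.85 p [536.6 -94.   62.6] open 0.257 F [0.4 2.2 1.1]
toolX [-0.002  0.001 -1.   ] toolY [0.227 0.974 0.   ] yaw(Y) 76.87
dock xy -206.27542799883548 -2.2106940916520994
```

View pics/w7z.png

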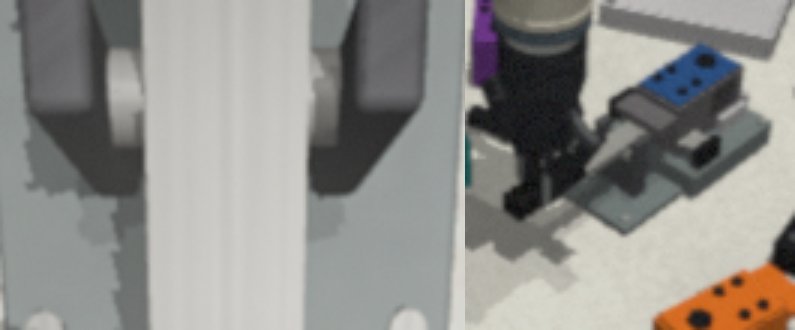

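jog_arm(series=[[0,0,0,0.08,0.2,0,0],[0,0,0,0,0,0,0],[0,0,0,0,0,0,0],[0,0,0,0,0,0,0],[0,0,0,0,0,0,0]])

```text
clock: 9.45
eef_pos: [537.2, -92.7, 61.9]
tcp_rot: [-3.041, 1.569, 3.012]
contact_force: [-1.4, -1.9, 2.8]
opening: 0.256
```

jog_arm(series=[[0,0,2,0.36,0,0,0],[0,0,2,0.36,0,0,0],[0,0,2,0.36,0,0,0],[0,0,1,0.18,0,0,0],[0,0,0,0,0,0,0]])

```text
clock: 9.95
eef_pos: [537.8, -91.8, 50.2]
tcp_rot: [1.577, 1.447, 1.347]
contact_force: [-1.4, 3.8, 14.5]
opening: 0.254
```

jog_arm(series=[[0,0,1,0.18,0,0,0],[0,0,1,0.18,0,0,0],[0,0,1,0.18,0,0,0],[0,0,1,0.18,0,0,0],[0,0,1,0.18,0,0,0],[0,0,0,0,0,0,0]])

```text
clock: 10.55
eef_pos: [537.7, -90.6, 40.5]
tcp_rot: [1.578, 1.36, 1.348]
contact_force: [0.4, 0.7, 5.3]
opening: 0.256
```

Run:
```python
from h import *
st=info()
p,d,K,T=grab("wrist","w8");q,_,_,_=grab("scene","s8")
u=np.array([.2284,.9736]);v=np.array([-.9736,.2284]);o=np.array([581.6,107.3])
e=st['eef_pos'][:2]-o;print("dock xy",e@u,e@v)
cv2.imwrite("pics/w8z.png",np.hstack([cv2.resize(p[0:110,180:335,::-1],(465,330)),cv2.resize(q[150:260,230:340,::-1],(330,330))]))
```

```text
t 10.55 p [537.7 -90.6  40.5] open 0.256 F [0.4 0.7 5.3]
toolX [ 0.046  0.204 -0.978] toolY [0.224 0.952 0.209] yaw(Y) 76.78
dock xy -202.6732363594364 -2.4418946752730957
```

View pics/w8z.png

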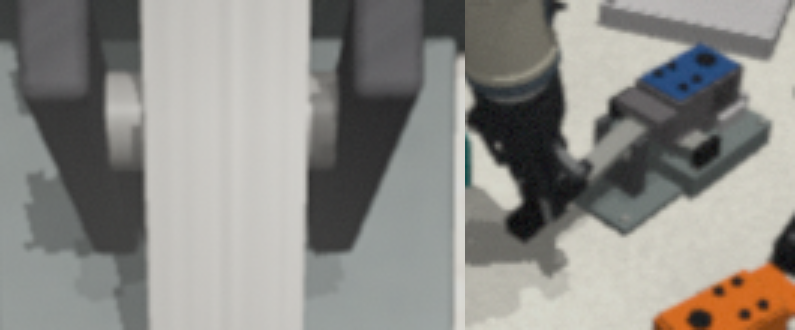

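jog_arm(series=[[0,0,1,0.18,0,0,0],[0,0,1,0.18,0,0,0],[0,0,1,0.18,0,0,0],[0,0,1,0.18,0,0,0],[0,0,1,0.18,0,0,0],[0,0,1,0.18,0,0,0],[0,0,0,0,0,0,0]])

```text
clock: 11.35
eef_pos: [537.9, -88.1, 29.5]
tcp_rot: [1.578, 1.255, 1.347]
contact_force: [0.8, -1.3, 3.1]
opening: 0.259
```

jog_arm(series=[[0,0,1,0.18,0,0,0],[0,0,1,0.18,0,0,0],[0,0,1,0.18,0,0,0],[0,0,1,0.18,0,0,0],[0,0,0,0,0,0,0],[0,0,0,0,0,0,0]])

```text
clock: 11.95
eef_pos: [538.5, -85.8, 23.0]
tcp_rot: [1.576, 1.187, 1.346]
contact_force: [-2.0, -5.3, 2.6]
opening: 0.259
```

Run:
```python
from h import *
st=info()
p,d,K,T=grab("wrist","w9");q,_,_,_=grab("scene","s9")
u=np.array([.2284,.9736]);v=np.array([-.9736,.2284]);o=np.array([581.6,107.3])
e=st['eef_pos'][:2]-o;print("dock xy",e@u,e@v)
cv2.imwrite("pics/w9z.png",np.hstack([cv2.resize(p[0:110,180:335,::-1],(465,330)),cv2.resize(q[150:260,230:340,::-1],(330,330))]))
```

```text
t 11.95 p [538.5 -85.8  23. ] open 0.259 F [-2.  -5.3  2.6]
toolX [ 0.084  0.365 -0.927] toolY [0.212 0.903 0.375] yaw(Y) 76.78
dock xy -197.84298482158863 -2.1722854971733074
```

View pics/w9z.png

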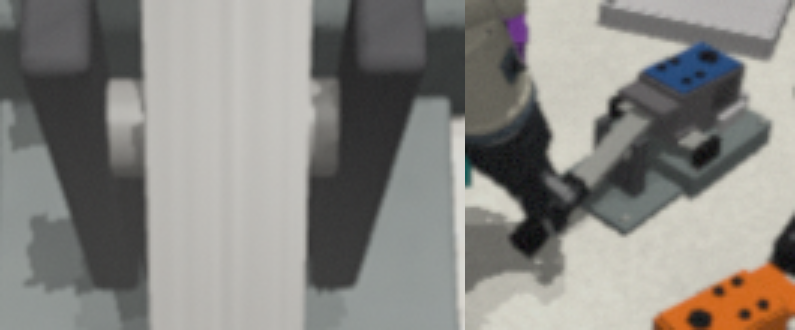

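jog_arm(series=[[0,0,1,0.16,-0.1,0,0],[0,0,0,0,0,0,0],[0,0,0,0,-0.1,0,0],[0,0,-1.9,-0.35,0,0,0],[0,0,-1.9,-0.35,0,0,0],[0,0,-1.9,-0.35,0,0,0],[0,0,-1.9,-0.35,0,0,0],[0,0,-1.9,-0.35,0,0,0],[0,0,-1.9,-0.35,0,0,0],[0,0,-1.9,-0.35,0,0,0],[0,0,-1.9,-0.35,0,0,0],[0,0,-1.9,-0.35,0,0,0],[0,0,-1.9,-0.35,0,0,0],[0,0,-1.9,-0.35,0,0,0],[0,0,-1.9,-0.35,0,0,0],[0,0,0,0,0,0,0]])

```text
clock: 13.65
eef_pos: [536.5, -95.1, 61.9]
tcp_rot: [2.054, 1.568, 1.827]
contact_force: [0.2, -0.8, 2.6]
opening: 0.258
```

Run:
```python
from h import *
st=info()
p,d,K,T=grab("wrist","w10");q,_,_,_=grab("scene","s10")
u=np.array([.2284,.9736]);v=np.array([-.9736,.2284]);o=np.array([581.6,107.3])
e=st['eef_pos'][:2]-o;print("dock xy",e@u,e@v)
cv2.imwrite("pics/w10z.png",np.hstack([cv2.resize(p[0:110,180:335,::-1],(465,330)),cv2.resize(q[150:260,230:340,::-1],(330,330))]))
```

```text
t 13.65 p [536.5 -95.1  61.9] open 0.258 F [ 0.2 -0.8  2.6]
toolX [-0.001  0.003 -1.   ] toolY [0.226 0.974 0.003] yaw(Y) 76.96
dock xy -207.34369900147138 -2.275126575595335
```

View pics/w10z.png

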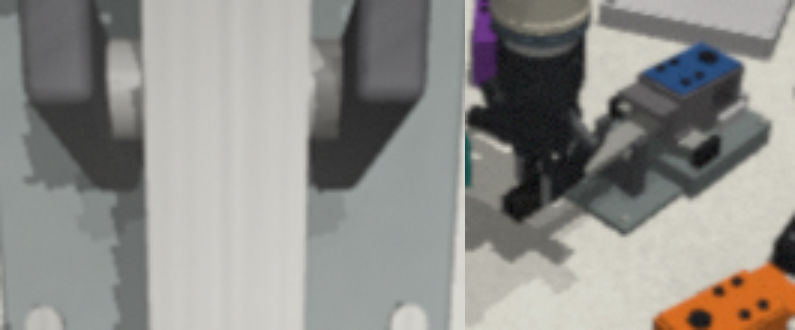

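jog_arm(series=[[0,0,0,-0.2,0,0,0],[0,0,0,0,-1.5,0,0],[0,0,0,0,-3,0,0],[0,0,0,0,-3,0,0],[0,0,0,0,-3,0,0],[0,0,0,0,0,0,0],[0,0,0,0,0,0,0],[0,0,0,0,0,0,0]])

```text
clock: 14.55
eef_pos: [511.9, -197.8, 62.9]
tcp_rot: [2.186, 1.566, 1.956]
contact_force: [0.3, -0.4, -1.4]
opening: 0.257
```

Run:
```python
from h import *
st=info()
p,d,K,T=grab("scene","s11")
u=np.array([.2284,.9736]);v=np.array([-.9736,.2284]);o=np.array([581.6,107.3])
e=st['eef_pos'][:2]-o;print("dock xy",e@u,e@v)
for n in("scene0","s6","s9","s11"):
    z=np.load(n+".npz");C=cloud(z['d'],K,T)
    hsv=cv2.cvtColor(z['p'],cv2.COLOR_RGB2HSV);E=C[...,:2]-o;X=E@u;Y=E@v
    out=[]
    for a in(-74,-66,-58,-30,0,30):
        m=(abs(X-a)<5)&(abs(Y)<20)&(C[...,2]>50);out.append(np.median(C[m][:,2]).round(1))
    print(n,out)
cv2.imwrite("pics/s11z.png",cv2.resize(p[130:260,230:360,::-1],(600,600),interpolation=cv2.INTER_CUBIC))
```

```text
t 14.55 p [ 511.9 -197.8   62.9] open 0.257 F [ 0.3 -0.4 -1.4]
toolX [-0.002  0.004 -1.   ] toolY [0.228 0.974 0.004] yaw(Y) 76.83
dock xy -312.98606568058113 -1.820838439123295
scene0 [np.float64(76.6), np.float64(76.8), np.float64(77.2), np.float64(90.0), np.float64(88.7), np.float64(90.0)]
s6 [np.float64(76.9), np.float64(76.6), np.float64(77.2), np.float64(89.7), np.float64(89.2), np.float64(90.2)]
s9 [np.float64(88.6), np.float64(92.4), np.float64(89.6), np.float64(100.1), np.float64(95.3), np.float64(93.1)]
s11 [np.float64(90.8), np.float64(90.4), np.float64(58.5), np.float64(99.1), np.float64(95.2), np.float64(92.6)]
```

View pics/s11z.png

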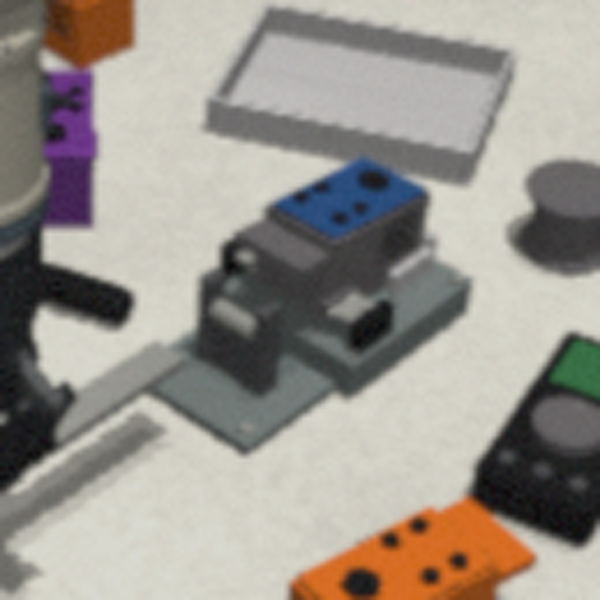

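jog_arm(series=[[0,0,0,-3,0,0,0],[0,0,0,-4,0,0,0],[8.1,0,0,-2,0,0,0],[8.1,0,0,0,0,0,0],[8.1,0,0,0,0,0,0],[8.1,0,0,0,0,0,0],[8.1,0,0,0,0,0,0],[8.1,0,0,0,0,0,0],[8.1,0,0,0,0,0,0],[8.1,0,0,0,0,0,0],[8.1,0,0,0,0,0,0],[0,0,0,0,-2.4,2.7,0],[0,0,0,0,-2.4,2.7,0],[0,0,0,0,-2.4,2.7,0],[0,0,0,0,-2.4,2.7,0],[0,0,0,0,-2.4,2.7,0],[0,0,0,3,0,0,0],[0,0,0,3,0,0,0],[0,0,0,0,0,0,0],[0,0,0,0,0,0,0]])

```text
clock: 16.6
eef_pos: [402.1, -340.2, 92.8]
tcp_rot: [-2.808, 1.566, 1.974]
contact_force: [-0.3, 0.1, -1.7]
opening: 0.256
```

Run:
```python
from h import *
st=info()
p,d,K,T=grab("wrist","w12")
plan(goal_R(np.radians(3.8)),[400,-340,8],st)
TT=toolT(st);L=(cloud(d,K,T)-TT[:3,3])@TT[:3,:3]
for vv in(20,80,140,180): print(np.median(L[vv,240:272],axis=0).round(1))
```

```text
t 16.6 p [ 402.1 -340.2   92.8] open 0.256 F [-0.3  0.1 -1.7]
toolX [-0.002  0.005 -1.   ] toolY [ 0.998  0.07  -0.002] yaw(Y) 4.01
turn [ 0.21 -0.28  0.1 ] shift(before turn) cm [ 8.48 -0.19  0.  ] after turn [ 8.48 -0.21 -0.04]
[ -3.7 106.4   0.6]
[-3.6 81.7  0.7]
[-4.1 54.3  0.7]
[-15.9  37.    0.7]
```

View pics/w12.png

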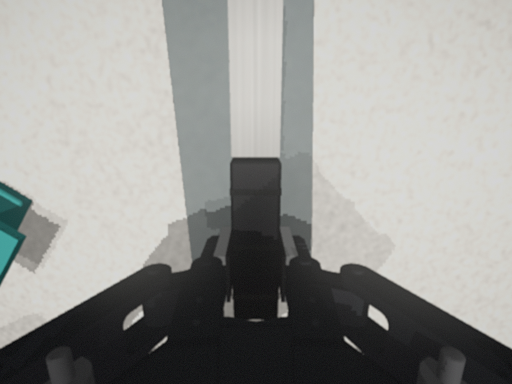

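jog_arm(series=[[0,-0.3,0.1,3,0,-0.5,0],[0,0,0,3,0,0,0],[0,0,0,1.5,0,0,0],[0,0,0,0.8,0,0,0],[0,0,0,0,0,0,0],[0,0,0,0,0,0,0]])

```text
clock: 17.25
eef_pos: [402.7, -336.5, 11.0]
tcp_rot: [0.742, 1.567, -0.76]
contact_force: [-0.1, -0.2, -1.3]
opening: 0.258
```

jog_arm(series=[[0,0,0,0.15,0,0,0],[0,0,0,0.1,0,0,0],[0,0,0,0,0,0,0],[0,0,0,0,0,0,0]])

```text
clock: 17.65
eef_pos: [402.4, -336.5, 8.3]
tcp_rot: [0.762, 1.567, -0.74]
contact_force: [-0.9, 0.6, 5.9]
opening: 0.257
```

jog_arm(series=[[0,0,0,0,0,0,1],[0,0,0,0,0,0,1],[0,0,0,0,0,0,1],[0,0,0,0,0,0,1],[0,0,0,-1,0,0,1],[0,0,0,-3,0,0,1],[0,0,0,-4,0,0,1],[0,0,0,-4,0,0,1],[0,0,0,-4,0,0,1],[0,0,0,-4,0,0,1],[0,0,0,0,0,0,1],[0,0,0,0,0,0,1]])

```text
clock: 18.85
eef_pos: [401.8, -335.9, 208.6]
tcp_rot: [0.752, 1.566, -0.75]
contact_force: [-0.4, 0.2, -0.2]
opening: 0.999
```

Run:
```python
from h import *
st=info()
grab("wrist","w13")
p,d,K,T=grab("top","t13")
cv2.imwrite("pics/t13z.png",cv2.resize(p[150:250,100:190,::-1],(540,600),interpolation=cv2.INTER_CUBIC))
plan(goal_R(np.radians(76.8)),[565,40,200],st)
```

```text
t 18.85 p [ 401.8 -335.9  208.6] open 0.999 F [-0.4  0.2 -0.2]
toolX [ 0.003 -0.003 -1.   ] toolY [0.998 0.069 0.003] yaw(Y) 3.95
turn [-7.285e+01  2.700e-01 -3.000e-02] shift(before turn) cm [  0.8   18.87 -36.39] after turn [ 0.86 40.33  7.3 ]
```

View pics/w13.png

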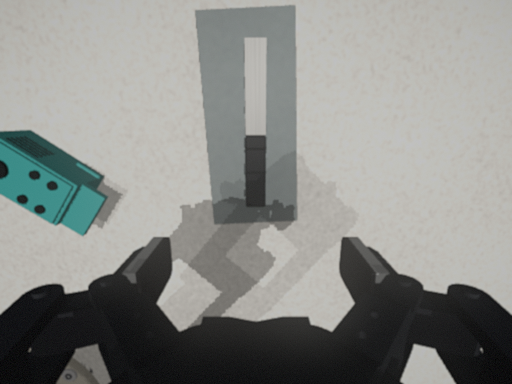

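View pics/t13z.png

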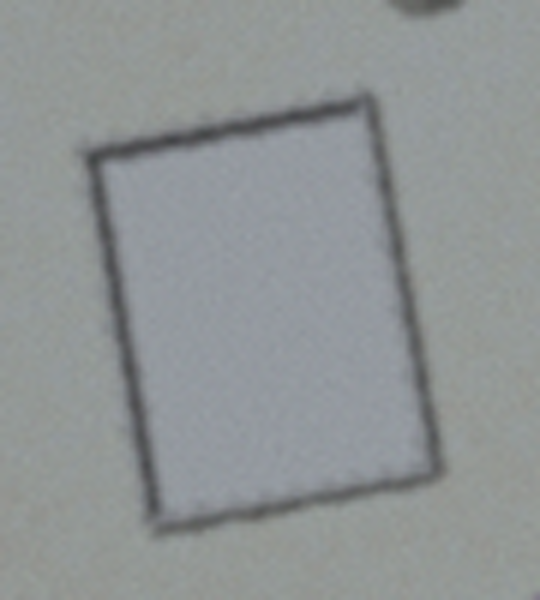

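jog_arm(series=[[-8.1,0,0,0,0,0,1],[-8.1,0,0,0,0,0,1],[-8.1,0,0,0,0,0,1],[-8.1,0,0,0,0,0,1],[-8.1,0,0,0,0,0,1],[-8.1,0,0,0,0,0,1],[-8.1,0,0,0,0,0,1],[-8.1,0,0,0,0,0,1],[-8.1,0,0,0,0,0,1],[0,0,0,0,4.4,0.8,1],[0,0,0,0,4.4,0.8,1],[0,0,0,0,4.4,0.8,1],[0,0,0,0,4.4,0.8,1],[0,0,0,0,4.4,0.8,1],[0,0,0,0,4.4,0.8,1],[0,0,0,0,4.4,0.8,1],[0,0,0,0,4.4,0.8,1],[0,0,0,0,4.4,0.8,1],[0,0,0,0,0,0,1],[0,0,0,0,0,0,1]])

```text
clock: 20.95
eef_pos: [560.8, 34.4, 205.2]
tcp_rot: [-2.251, 1.568, -2.478]
contact_force: [-0.1, -0.4, 0.7]
opening: 0.997
```

Run:
```python
from h import *
st=info()
grab("wrist","w14")
K,T=camT("top")
W=ray(K,T,np.array([(88,152),(372,97),(442,478),(153,530)])/6+[100,150],30)[:,:2]
print(W.round(1).tolist(),W.mean(0),cv2.minAreaRect(W.astype(np.float32)), np.degrees(np.arctan2(*(W[0]-W[3])[::-1])),np.degrees(np.arctan2(*(W[1]-W[2])[::-1])))
```

```text
t 20.95 p [560.8  34.4 205.2] open 0.997 F [-0.1 -0.4  0.7]
toolX [-0.002 -0.002 -1.   ] toolY [ 0.225  0.974 -0.002] yaw(Y) 76.98
[[563.5, 426.1], [592.6, 282.1], [398.8, 243.1], [371.9, 388.5]] [481.70295052 334.94307063] ((481.136474609375, 335.055419921875), (197.6468963623047, 147.79881286621094), 11.376383781433105) 11.115970307797337 11.376387984951059
```

View pics/w14.png

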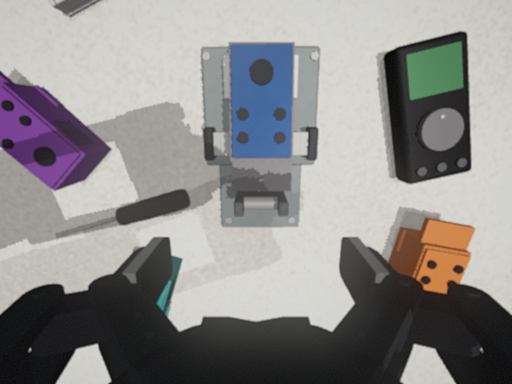

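Run:
```python
from h import *
z=np.load("w14.npz");p,K,T,d=z['p'],z['K'],z['T'],z['d']
hsv=cv2.cvtColor(p,cv2.COLOR_RGB2HSV)
m=((hsv[...,0]>100)&(hsv[...,0]<125)&(hsv[...,1]>110)).astype(np.uint8);m[:,330:]=0
m=cv2.morphologyEx(m,cv2.MORPH_CLOSE,np.ones((15,15)))
c=max(cv2.findContours(m,0,1)[0],key=cv2.contourArea)
box=cv2.boxPoints(cv2.minAreaRect(c));print(box.round(1).tolist())
q=cv2.approxPolyDP(c,6,True)[:,0];print(q.tolist())
C=cloud(d,K,T)[m>0];C=C[abs(C[:,2]-95)<12]
A=np.c_[C[:,:2],np.ones(len(C))];co=np.linalg.lstsq(A,C[:,2],rcond=None)[0];print("plane slope",co[:2],np.hypot(*co[:2]),"centroid",C.mean(0))
for b in q:
    w=ray(K,T,b,95)[0]
    for _ in range(5): w=ray(K,T,b,co@[w[0],w[1],1])[0]
    e=w[:2]-[581.6,107.3];print(b,w.round(1),"dock",(e@[.2284,.9736]).round(1),(e@[-.9736,.2284]).round(1))
```

```text
[[231.0, 45.0], [291.0, 45.0], [291.0, 156.0], [231.0, 156.0]]
[[232, 45], [233, 156], [289, 156], [291, 45]]
plane slope [-0.02745981 -0.12471774] 0.12770496062089184 centroid [581.80535598 109.62510104  96.43165718]
[232  45] [568.4 159.6  90.6] dock 47.9 24.8
[233 156] [547.9  71.2 102.2] dock -42.9 24.6
[289 156] [595.7  60.2 102.2] dock -42.7 -24.5
[291  45] [616.2 148.5  90.6] dock 48.0 -24.3
```

```bash
cat >> h.py <<'E'
def tiltR(yaw,th):
    G=goal_R(yaw); return G@R.from_rotvec([0,0,th]).as_matrix()
E
python3 - <<'E'
from h import *
u=np.array([.2284,.9736]);o=np.array([581.6,107.3])
G=tiltR(np.radians(76.8),0.127);print(G[:,0])
plan(G,[*(o-9.4*u),166]);plan(G,[*(o+3.3*u),67])
E
```

```text
[ 0.02892267  0.12331241 -0.99194633]
turn [ 0.1  -0.09  7.41] shift(before turn) cm [3.93 6.74 0.38] after turn [4.77 6.18 0.36]
turn [ 0.1  -0.09  7.41] shift(before turn) cm [13.83  8.03  0.4 ] after turn [14.75  6.18  0.36]
```

jog_arm(series=[[0,0,0,2,3.4,0.2,1],[0,0,0,1.9,3.3,0.2,1],[0,0,7.4,0,0,0,1],[0,0,0,3,0,0,1],[0,0,0,0,0,0,1],[0,0,0,0,0,0,1]])

```text
clock: 21.6
eef_pos: [581.0, 100.3, 137.8]
tcp_rot: [1.576, 1.444, 1.345]
contact_force: [0.4, 0.5, 0.9]
opening: 0.995
```

Run:
```python
from h import *
st=info();grab("wrist","w15")
u=np.array([.2284,.9736]);o=np.array([581.6,107.3])
G=tiltR(np.radians(76.8),0.127)
plan(G,[*(o+3.3*u),67])
```

```text
t 21.6 p [581.  100.3 137.8] open 0.995 F [0.4 0.5 0.9]
toolX [ 0.028  0.123 -0.992] toolY [0.227 0.966 0.126] yaw(Y) 76.76
turn [-0.    0.07 -0.03] shift(before turn) cm [ 7.23  0.06 -0.18] after turn [ 7.23  0.06 -0.17]
```

View pics/w15.png

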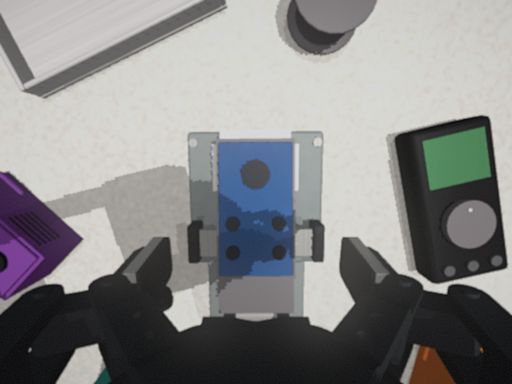

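jog_arm(series=[[0,0,0,2.5,0.05,-0.05,1],[0,0,0,2.5,0,0,1],[0,0,0,2.2,0,0,1],[0,0,0,0,0,0,1],[0,0,0,0,0,0,1]])

```text
clock: 22.15
eef_pos: [584.2, 110.9, 67.9]
tcp_rot: [1.555, 1.443, 1.326]
contact_force: [0.2, -0.1, 0.5]
opening: 1.001
```

jog_arm(series=[[0,0,0,0,0,0,0],[0,0,0,0,0,0,0],[0,0,0,0,0,0,0],[0,0,0,0,0,0,0],[0,0,0,0,0,0,0],[0,0,0,0,0,0,0]], force=60)

```text
clock: 22.75
eef_pos: [584.2, 111.2, 68.6]
tcp_rot: [1.55, 1.442, 1.32]
contact_force: [-3.0, -0.2, 8.6]
opening: 0.646
```

Run:
```python
from h import *
st=info();grab("wrist","w16");p,d,K,T=grab("scene","s16")
cv2.imwrite("pics/s16z.png",np.hstack([cv2.resize(p[130:260,230:360,::-1],(390,390)),cv2.resize(cv2.imread("pics/w16.png"),(400,390))]))
```

```text
t 22.75 p [584.2 111.2  68.6] open 0.646 F [-3.  -0.2  8.6]
toolX [ 0.032  0.125 -0.992] toolY [0.226 0.966 0.129] yaw(Y) 76.83
```

View pics/s16z.png

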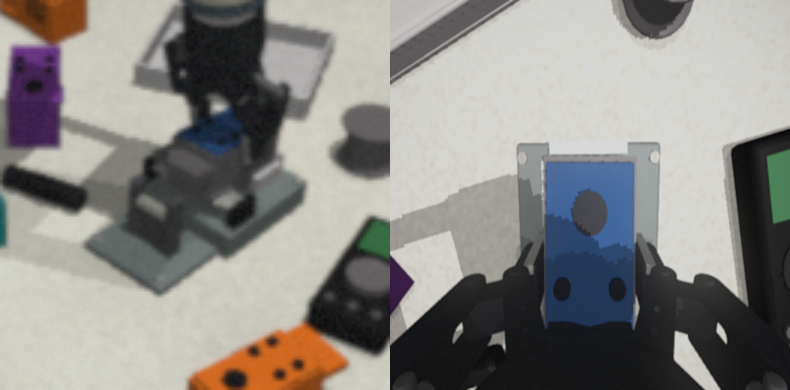

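jog_arm(series=[[0,0,0,-0.5,0.06,0,0],[0,0,0,-1,0.13,0,0],[0,0,0,-2,0.26,0,0],[0,0,0,-3,0.39,0,0],[0,0,0,-3,0.39,0,0],[0,0,0,-3,0.39,0,0],[0,0,-3.7,0,0,0,0],[0,0,-3.7,0,0,0,0],[0,0,0,0,0,0,0],[0,0,0,0,0,0,0]])

```text
clock: 23.85
eef_pos: [583.1, 111.7, 193.0]
tcp_rot: [0.347, 1.57, 0.118]
contact_force: [0.5, -0.1, -4.7]
opening: 0.638
```

Run:
```python
from h import *
st=info();p,d,K,T=grab("wrist","w17");q,ds,Ks,Ts=grab("scene","s17")
cv2.imwrite("pics/s17z.png",np.hstack([cv2.resize(q[90:260,230:400,::-1],(390,390)),cv2.resize(p[:,:,::-1],(400,390))]))
hsv=cv2.cvtColor(p,cv2.COLOR_RGB2HSV)
m=((hsv[...,0]>100)&(hsv[...,0]<125)&(hsv[...,1]>110))
TT=toolT(st);L=(cloud(d,K,T)-TT[:3,3])@TT[:3,:3];C=L[m];C=C[(abs(C[:,2])<26)&(abs(C[:,0]+30)<25)]
co=np.linalg.lstsq(np.c_[C[:,1:],np.ones(len(C))],C[:,0],rcond=None)[0];print("top plane in tool: slopes",co, "y range",np.percentile(C[:,1],[1,99]))
plan(goal_R(np.radians(11.3)),[481.5,335,150],st)
```

```text
t 23.85 p [583.1 111.7 193. ] open 0.638 F [ 0.5 -0.1 -4.7]
toolX [ 0.001  0.    -1.   ] toolY [0.226 0.974 0.   ] yaw(Y) 76.91
top plane in tool: slopes [ 2.53265015e-01  2.32768837e-03 -2.75480173e+01] y range [-22.87831341  46.20865794]
turn [ 6.561e+01  4.000e-02 -5.000e-02] shift(before turn) cm [  4.29  19.45 -14.96] after turn [  4.3   -5.59 -23.89]
```

View pics/s17z.png

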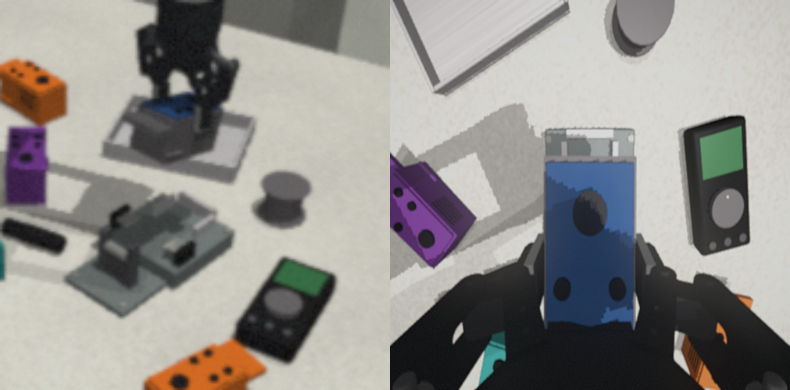

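Run:
```python
from h import *
M=r.get_calibration("wrist")['mount'];K=r.get_calibration("wrist")['mtx']
for n in("w16","w17"):
    z=np.load(n+".npz");p,d=z['p'],z['d']
    hsv=cv2.cvtColor(p,cv2.COLOR_RGB2HSV)
    m=((hsv[...,0]>100)&(hsv[...,0]<125)&(hsv[...,1]>110))
    L=cloud(d,K,M)
    for rr in range(150,320,15):
        mm=m[rr]&(np.arange(512)>200)&(np.arange(512)<312)
        if mm.sum()>5:print(n,rr,np.median(L[rr][mm],axis=0).round(1),np.flatnonzero(mm)[[0,-1]])
```

```text
w16 165 [-16.3  44.4  -0.8] [201 311]
w16 180 [-18.1  37.9  -0.8] [201 311]
w16 195 [-19.7  31.2   7.2] [201 311]
w16 210 [-21.4  24.6   9.3] [201 311]
w16 225 [-23.1  17.9   2.6] [201 310]
w16 240 [-24.8  11.3  -0.8] [201 311]
w16 255 [-26.4   4.6  -1. ] [201 310]
w16 270 [-28.2  -2.1  -1.1] [201 310]
w16 285 [-29.8  -8.8  -0.7] [201 310]
w16 300 [-31.5 -15.5  -1. ] [201 310]
w16 315 [-33.3 -22.2  -1.1] [201 310]
w17 165 [-16.4  44.5  -1.1] [201 311]
w17 180 [-17.8  37.8  -1. ] [201 310]
w17 195 [-19.6  31.2  -1. ] [201 310]
w17 210 [-21.4  24.6   4.3] [201 310]
w17 225 [-22.9  17.9  -1.1] [201 310]
w17 240 [-24.5  11.1  -1.1] [201 310]
w17 255 [-26.4   4.6  -1. ] [201 310]
w17 270 [-28.2  -2.1  -1. ] [201 310]
w17 285 [-29.7  -8.9  -0.7] [201 310]
w17 300 [-31.5 -15.5  -1. ] [201 310]
w17 315 [-33.1 -22.3  -1.1] [201 310]
```

jog_arm(series=[[8.2,0,0,0,0,0,0],[8.2,0,0,0,0,0,0],[8.2,0,0,0,0,0,0],[8.2,0,0,0,0,0,0],[8.2,0,0,0,0,0,0],[8.2,0,0,0,0,0,0],[8.2,0,0,0,0,0,0],[8.2,0,0,0,0,0,0],[0,0,0,0,-0.8,-3.4,0],[0,0,0,0,-0.8,-3.4,0],[0,0,0,0,-0.8,-3.4,0],[0,0,0,0,-0.8,-3.4,0],[0,0,0,0,-0.8,-3.4,0],[0,0,0,0,-0.8,-3.4,0],[0,0,0,0,-0.5,-3.4,0],[0,0,4.7,0,0,0,0],[0,0,4.8,0,0,0,0],[0,0,4.8,0,0,0,0],[0,0,0,0,0,0,0],[0,0,0,0,0,0,0]])

```text
clock: 25.95
eef_pos: [484.8, 333.9, 192.6]
tcp_rot: [1.565, 1.323, 0.191]
contact_force: [0.6, 0.2, -4.8]
opening: 0.641
```

```bash
cat > lv.py <<'E'
from h import *
def level(tag):
    st=info();p,d,K,T=grab("wrist",tag)
    hsv=cv2.cvtColor(p,cv2.COLOR_RGB2HSV)
    m=((hsv[...,0]>100)&(hsv[...,0]<125)&(hsv[...,1]>110));m[:,:215]=0;m[:,298:]=0
    M=r.get_calibration("wrist")['mount'];Lt=cloud(d,K,M);TT=toolT(st);C=cloud(d,K,T)
    s=m&(abs(Lt[...,0]+25)<15)
    Q=C[s];co=np.linalg.lstsq(np.c_[Q[:,:2],np.ones(len(Q))],Q[:,2],rcond=None)[0]
    h=TT[:2,1]/np.linalg.norm(TT[:2,1]);l=TT[:2,2]/np.linalg.norm(TT[:2,2])
    print("slope along heading",co[:2]@h,"across",co[:2]@l,"mean z",Q[:,2].mean(),"n",s.sum())
    return st,p
E
python3 - <<'E'
from lv import *
st,p=level("w18")
plan(tiltR(np.radians(11.3),np.radians(14.3)),[484.6,335.6,60],st)
q,_,_,_=grab("scene","s18")
cv2.imwrite("pics/s18z.png",np.hstack([cv2.resize(q[60:230,230:400,::-1],(390,390)),cv2.resize(p[:,:,::-1],(400,390))]))
E
```

```text
t 25.95 p [484.8 333.9 192.6] open 0.641 F [ 0.6  0.2 -4.8]
toolX [ 0.241  0.047 -0.969] toolY [0.951 0.189 0.246] yaw(Y) 11.27
slope along heading -0.0019182376613920394 across -0.0005904601844479944 mean z 219.5712060282363 n 10850
turn [-0.03  0.09  0.08] shift(before turn) cm [12.86 -3.24 -0.19] after turn [12.85 -3.26 -0.17]
```

View pics/s18z.png

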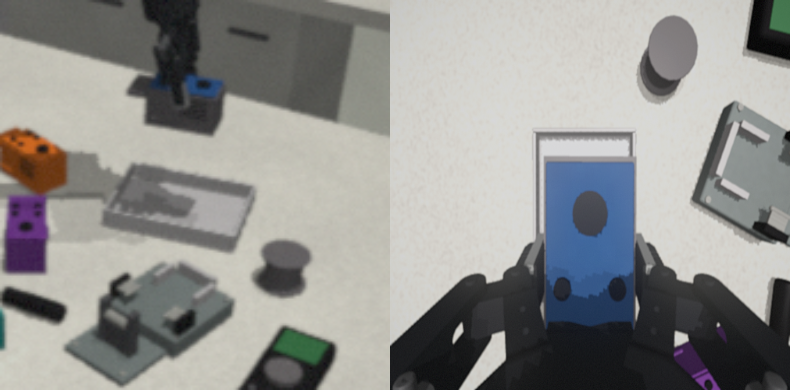

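jog_arm(series=[[0,0,0,2.9,-0.74,-0.5,0],[0,0,0,2.9,-0.74,0,0],[0,0,0,2.9,-0.74,0,0],[0,0,0,2.9,-0.74,0,0],[0,0,0,1.5,-0.37,0,0],[0,0,0,0,0,0,0],[0,0,0,0,0,0,0]])

```text
clock: 26.75
eef_pos: [485.3, 339.2, 57.4]
tcp_rot: [1.564, 1.321, 0.189]
contact_force: [0.7, -0.3, -3.9]
opening: 0.639
```

Run:
```python
from lv import *
st,p=level("w19")
q,_,_,_=grab("scene","s19")
cv2.imwrite("pics/s19z.png",np.hstack([cv2.resize(q[60:230,230:400,::-1],(390,390)),cv2.resize(p[:,:,::-1],(400,390))]))
```

```text
t 26.75 p [485.3 339.2  57.4] open 0.639 F [ 0.7 -0.3 -3.9]
toolX [ 0.243  0.047 -0.969] toolY [0.95  0.189 0.247] yaw(Y) 11.22
slope along heading 0.0007875485884015178 across -0.0003719714143163877 mean z 84.41423613880497 n 10845
```

View pics/s19z.png

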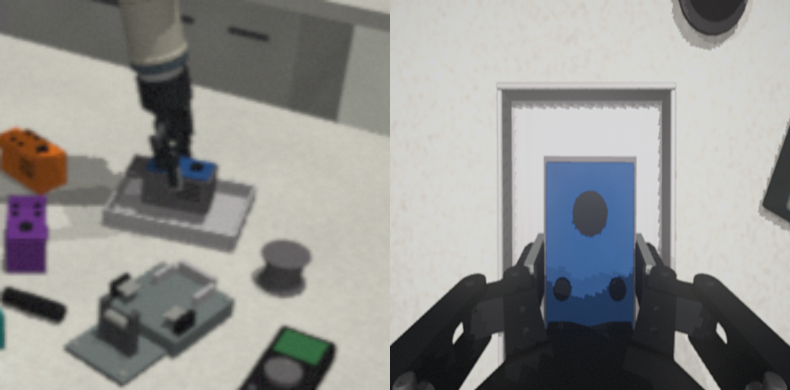

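jog_arm(series=[[0,0,0,0.6,-0.15,0,0],[0,0,0,0.5,-0.13,0,0],[0,0,0,0.4,-0.1,0,0],[0,0,0,0.2,-0.05,0,0],[0,0,0,0,0,0,0],[0,0,0,0,0,0,0]])

```text
clock: 27.45
eef_pos: [484.4, 339.1, 39.7]
tcp_rot: [1.565, 1.32, 0.19]
contact_force: [0.0, 0.3, -4.4]
opening: 0.637
```

jog_arm(series=[[0,0,0,0.1,-0.03,0,0],[0,0,0,0,0,0,0],[0,0,0,0,0,0,0]])

```text
clock: 27.75
eef_pos: [484.4, 339.1, 38.8]
tcp_rot: [1.565, 1.32, 0.191]
contact_force: [-0.9, -0.4, -4.4]
opening: 0.639
```

jog_arm(series=[[0,0,0,0.06,0,0,0],[0,0,0,0.06,0,0,0],[0,0,0,0,0,0,0],[0,0,0,0,0,0,0]])

```text
clock: 28.15
eef_pos: [484.6, 339.1, 38.5]
tcp_rot: [1.565, 1.32, 0.19]
contact_force: [-5.5, -2.1, 10.4]
opening: 0.64
```

jog_arm(series=[[0,0,0,-0.05,0,0,0],[0,0,0,0,0,0,0.75],[0,0,0,0,0,0,0.85],[0,0,0,0,0,0,0.95],[0,0,0,0,0,0,1],[0,0,0,0,0,0,1],[0,0,0,-1,0,0,1],[0,0,0,-3,0,0,1],[0,0,0,-4,0,0,1],[0,0,0,-4,0,0,1],[0,0,0,-4,0,0,1],[0,0,0,0,0,0,1],[0,0,0,0,0,0,1]])

```text
clock: 29.45
eef_pos: [445.7, 331.9, 194.6]
tcp_rot: [1.571, 1.318, 0.197]
contact_force: [-0.1, -1.2, -0.8]
opening: 1.002
```

Run:
```python
from lv import *
st=info();p,d,K,T=grab("wrist","w20");q,_,_,_=grab("scene","s20")
cv2.imwrite("pics/s20z.png",np.hstack([cv2.resize(q[60:310,120:370,::-1],(390,390)),cv2.resize(p[:,:,::-1],(400,390))]))
hsv=cv2.cvtColor(p,cv2.COLOR_RGB2HSV)
m=((hsv[...,0]>100)&(hsv[...,0]<125)&(hsv[...,1]>110)).astype(np.uint8)
C=cloud(d,K,T);m=m&(C[...,2]>50)
Q=C[m>0];co=np.linalg.lstsq(np.c_[Q[:,:2],np.ones(len(Q))],Q[:,2],rcond=None)[0]
c=max(cv2.findContours(cv2.morphologyEx(m,cv2.MORPH_CLOSE,np.ones((15,15))),0,1)[0],key=cv2.contourArea)
W=ray(K,T,c[:,0],65)[:,:2].astype(np.float32);print("slopes",co[:2],"z",Q[:,2].mean(),cv2.minAreaRect(W))
b=np.array(cv2.minAreaRect(W)[0])-[481.5,335];a=np.radians(11.3);print("tray frame",b@[np.cos(a),np.sin(a)],b@[-np.sin(a),np.cos(a)])
p,d,K,T=grab("top","t20");cv2.imwrite("pics/t20.png",p[:,:,::-1])
```

```text
t 29.45 p [445.7 331.9 194.6] open 1.002 F [-0.1 -1.2 -0.8]
toolX [ 0.245  0.049 -0.968] toolY [0.95  0.189 0.25 ] yaw(Y) 11.26
slopes [-0.25052851  0.13689837] z 69.8743678471822 ((478.9615783691406, 338.00103759765625), (91.30300903320312, 49.80953598022461), 11.298802375793457)
tray frame -1.9011717148049323 3.4402553901399298
```

View pics/s20z.png

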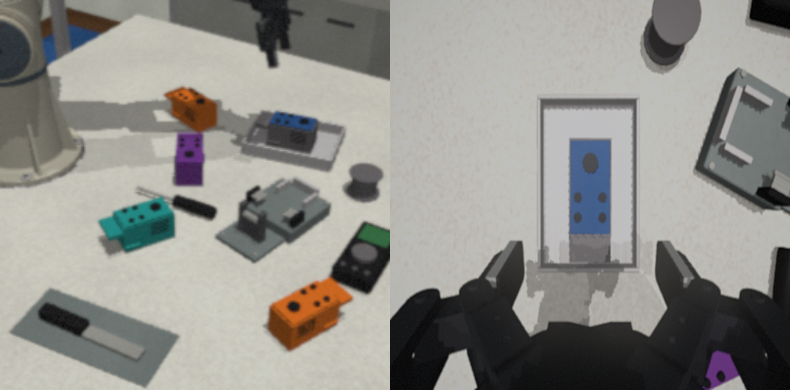

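View pics/t20.png

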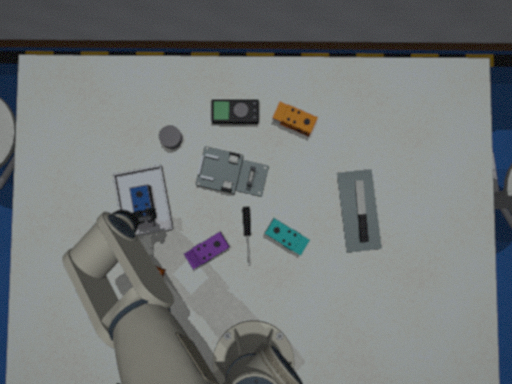

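Run:
```python
from h import *
z=np.load("w20.npz");C=cloud(z['d'],z['K'],z['T']);h=cv2.cvtColor(z['p'],cv2.COLOR_RGB2HSV)
m=(h[...,0]>100)&(h[...,0]<125)&(h[...,1]>110)&(abs(C[...,2]-65)<6)&(abs(C[...,0]-480)<50)&(abs(C[...,1]-338)<35)
Q=C[m];print("module top",np.linalg.lstsq(np.c_[Q[:,:2],np.ones(len(Q))],Q[:,2],rcond=None)[0][:2],Q[:,2].mean())
z=np.load("w13.npz");K,T=z['K'],z['T'];C=cloud(z['d'],K,T)
for rr in (45,80,120,145,170,200): print(rr,np.median(C[rr,248:262],axis=0).round(1))
mat=ray(K,T,[(196,11),(295,6),(297,220),(215,223)],4)[:,:2];print("mat",mat.mean(0).round(1),cv2.minAreaRect(mat.astype(np.float32)))
tip=ray(K,T,[(255,38)],12)[0];en=ray(K,T,[(255.5,207)],24)[0];print("tip",tip,"end",en,"mid",(tip+en)/2)
```

```text
module top [-0.0008893   0.00057537] 65.40635614877039
45 [ 544.3 -326.3   12.8]
80 [ 508.6 -328.8   12.6]
120 [ 465.  -331.8   12.5]
145 [ 437.2 -333.7   24.3]
170 [ 407.9 -335.7   24.4]
200 [ 371.4 -338.2   24.4]
mat [ 458.8 -328.2] ((458.61846923828125, -328.2469177246094), (247.93222045898438, 108.21859741210938), 6.67664909362793)
tip [ 551.42377769 -326.39308667   12.        ] end [ 362.25503457 -340.09302811   24.        ] mid [ 456.83940613 -333.24305739   18.        ]
```

All checks are good, and the gripper is well clear of everything, so I am handing in.

Run:
```python
from rig import r
print(r.sign_off())
```

```text
the job is handed in; nothing more can be done
None
```

I pried the module loose with the bar over the fulcrum, laid the bar back on its mat, and set the module down in the tray. I handed the job in at about 29.5 s of the 72 s; sign-off gave no verdict.

- **Prying:** The wrist force peaked around 14.5 N as the bar bore on the lip, then fell away. After the bar was drawn clear, the lip measured about 13 mm higher than when seated, and it stayed up.
- **Module in the tray:** Its top is level to about 0.001 rad. It is about 65 mm above the bench, as expected with the 60 mm housing on the 5 mm tray floor. Its centre is about 2 mm along and 3 mm across from the tray's centre.
- **Bar on the mat:** It lies flat, with the blade top at about 12.6 mm and the handle top at about 24.4 mm. Its middle is about 5 mm from the mat's centre.
- **Bystanders:** I checked the multimeter, reel, screwdriver and coloured look-alikes by eye only. They look unmoved in the last top view.

**Errors and disagreements:**
- **Grasp tilt:** I tilted the gripper the wrong way when gripping the module. It hung about 0.25 rad off until I levelled it before lowering, well under the 0.7 rad limit.
- **Set-down force:** It touched the tray floor with about 15 N.
- **Faulty check:** My first levelness reading in the tray showed a false slope because of a bad colour mask. The refit above replaced it.

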